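# Run the locked length-stop carriage up to the steel end stop

### The job

The carriage on the measuring rail has a spring lock: press its ribbed pad down with your fingertips and, keeping the pad down the whole way, push the carriage along the rail until it stands against the tall steel stop (not the low rubber buffer at the other end). Then let the pad come up again so that the carriage is locked there, and take your hand away. Only press and push: lift or carry nothing, and leave the loose things lying about where they are.

Things in the scene. Friction and masses are not known exactly. Their poses are not given: they have to be found in the camera images.
- rail: Plywood base board 260 x 500 x 18 mm with an aluminium T-rail (460 long, head 36 mm wide) down its middle, screwed to the bench. Origin: centre of the board's underside, on the bench; y runs along the rail, x across it, z up. The rail's top face is 42 mm above the origin.
- carriage_mid (a point): Grey carriage on the rail, 70 mm across it, 94 along it. Point: its centre, 43 mm above the bench; axes as the rail's. At its two ends stand ears, 15 mm thick along the rail, 70 mm across, inner faces 32 mm from the centre, tops 47 mm above this point. Between them is the pad, in a pocket 64 mm long, open to both sides above cheeks whose tops are 17 mm above this point.
- pad_top (a point): Centre of the top face of the black ribbed rubber lock pad between the ears, 46 mm across the rail x 60 mm along it; 68 mm above the bench when up.
- pad (a joint): How far the pad is pressed down (m): about 0 up and locked, 0.007 fully down. Spring: 7 to 8 N to start it, 10 N fully down; the brake eases off over the first 3 mm, is free below that, and grips again as the pad comes up, anywhere on the rail.
- carriage (a joint): Position of the carriage along the rail's y axis (m), 0 at the middle of the rail; it starts within 40 mm of the middle. With the pad down it slides with 1 to 2 N, most surely by pushing on the inner face of an ear; with the pad up its brake holds it against 20 to 30 N.
- stop: Tall steel stop fixed across the rail near one end (either end): a plain block 110 mm across the rail, 24 mm thick, its top 100 mm above the bench, with a round 5 mm bumper on each face, 20 mm across. Origin on the rail's centre line, on the rail's top face, midway through its thickness; y along the rail. The carriage touches the bumper when its centre is 64 mm from this origin.
- buffer: Low round black rubber buffer, 34 mm across and 22 mm high, on the rail near the other end. Origin at its underside on the rail's top face. Not the place to go.
- blank: Loose square wooden blank, 32 x 150 x 32 mm, lying on the board beside the rail; origin under its centre. Leave alone.
- finial: Loose dark turned finial, 28 mm across, 46 mm high, standing on the board; origin under it. Leave alone.
- centre: Loose steel lathe centre, 32 mm across, 54 mm high, standing on the board; origin under it. Leave alone.
- sander: Loose cork sanding block, 65 x 100 x 30 mm, on the bench; origin under its centre. Leave alone.
- bowl: Loose small wooden bowl, 130 mm across, 50 mm high, on the bench; origin under its centre. Leave alone.
- wax: Loose wax jar, 72 mm across, 50 mm high, on the bench; origin under its centre. Leave alone.

How it is judged:
On the way, in this order (a step that is already met when the one before it is completed fails the run):
1. the lock pad is pressed down before the carriage reaches the stop (value of joint pad above 0.0025 m and horizontal distance between carriage_mid and stop above 0.0685 m), for 0.1 s.
2. the carriage is against the steel stop with the pad still held down (horizontal distance between carriage_mid and stop below 0.067 m and value of joint pad above 0.0015 m), for 0.1 s.
At the end, for the whole second after the job is handed in: The carriage stands against the tall steel stop (within 3 mm of touching its bumper), at rest, with its lock pad up (less than 1 mm down) (horizontal distance between carriage_mid and stop below 0.067 m and value of joint pad below 0.001 m and velocity of joint carriage between -0.005 and 0.005 m/s).
It fails at once if the carriage was moved with its lock up: forced, or the pad was let up (less than 1 mm down) before the carriage reached the steel stop (distance of carriage_mid from where it was at the start of the episode above 0.006 m and horizontal distance between carriage_mid and stop above 0.0685 m and value of joint pad below 0.001 m).
It fails at once if a loose thing on the board or bench was lifted, carried or pushed more than 20 mm (distance of any of blank, finial, centre, sander, bowl, wax from where it was at the start of the episode above 0.02 m).
It also fails if it takes over 38 s, if anything falls off the work surface, if the arm or the gripper's body presses on something with over 40 N, if the wrist force passes 120 N, or if a joint passes its speed limit or range.

### The arm

A 6-joint arm with a two-finger parallel gripper is mounted at the origin on the work surface. World frame = base frame: x ahead of the robot, y to its left, z up, the work surface at z = 0. Lengths are in m, angles in rad, forces in N, time in s.
With the tool pointing down it reaches from about 0.375 to 0.9 m from the base axis. Payload 3.1 kg.
Tool frame: the origin (TCP) lies between the finger pads; the fingertips stand 25 mm ahead of it and the grasp point (between the pads) lies 6 mm ahead of it; z points along the fingers, y is the line along which they close (so a half turn about z gives the same grasp; the last joint's range is limited). The gripper opens to 87 mm and grips with 3 to 60 N. Pads are 19 mm wide; open, the fingers measure 117 mm over their backs; the gripper's body (75 mm by 190 mm) begins 51 mm behind the grasp point.
Start: joints at [1.165, 0.527, 1.433, -0, 1.181, -0.178], TCP at [0.141, 0.609, 0.248] pointing down, gripper open.
Joint ranges: [-3.08, 3.08], [-0.75, 2.2], [0.22, 2.44], [-1.43, 4.57], [0, 2.65], [-2.85, 2.85]. Speed limits (rad/s): [2.79, 2.79, 3.14, 3.14, 3.14, 3.14].

### API

Orientations are given as a 3x3 rotation matrix whose columns are the frame's x, y, z axes.
In Python, from rig import arm, optics gives the robot as it stands. The module is installed in compiled form; this text tells all that it offers.
- The arm moves only by the tool drive_tool, never from a script. Its argument "moves" is a list of rows, each a list of 2 entries, a list of its own where there are three numbers: the shift along the world's x, y, z scaled (see below), then the turn, a rotation vector about the world's x, y, z scaled (see below). In form: [[[x, y, z], [ax, ay, az]], ...]. A call has 1 to 20 rows; each row shifts and turns the commanded pose from where the row before left it; what a row does not reach is not made up. The controller multiplies each number of a shift by 0.04 m and each number of a turn by 0.1 rad. A row lasts 1/12 s, in which the tool goes at most 41.7 mm and 7.16 degrees, less where a joint would pass 70% of its speed; a pose out of reach is approached as far as the arm can. A call with a number of a shift or a turn outside -1 to 1 is refused whole. A call with a gripper value outside its range is refused whole. "jaw" is the closure, from 0 (fully open) to 1 (shut), set as the call begins (left out, the last holds). The fingers move at their own pace and stop on an object; "force" is the grip in N (left out, the last holds). Time passes only in rows, so rows that do not move let the fingers close. It gives the time, the measured TCP pose, the force, the opening and the grip force at its end, in the units of the state.
- arm.observe(): the state, without advancing time (a new reading comes with each control period).
- optics.capture(name): name is "side" or "top" or "wrist"; returns the picture (420x560x3 uint8, red, green, blue); there is no depth.
- optics.get_calibration(name): a dict with "vfov" (degrees; the focal length in pixels is half the picture's height over the tangent of half this angle, whatever the lens; pixels are square), "cx", "cy" (the principal point, pixels), "origin" and "rotation" of the camera in the world; the wrist camera has in their place "hand_eye" (4x4, takes a point from camera to tool coordinates, whose origin is the TCP and whose axes are the flange's). Camera axes: x right, y down, z forward; pixel columns grow to the right and rows downward; lengths in m; the calibration is good to about 2 mm. A picture is of the moment at which its call begins: read the wrist's pose just before it. get_calibration takes no time and is no camera call.
- arm.close_job(): hands the job in; it is judged then, once.
The state is a dict: "time_s": time; "joint_positions": joint angles; "joint_velocities": joint speeds; "effort": joint torques, N m; "position": TCP position; "orientation": TCP orientation; "contact_force": force on the tool from outside, world axes, zero at the start; "moment": the same for the moment, N m; "grip_width": finger opening in m; "finger_force": force on a finger pad.
Only numpy, scipy, OpenCV 4.12 (cv2) and the standard library are available. Lean on these libraries where they do the work, as an engineer would, in place of code of your own. Each camera call takes 0.05 s, during which the arm holds its last target. There are 200 camera calls.

## Working session

There is one attempt and no reset: what is moved stays moved. The work goes in short steps, Python scripts to look and compute and a tool call to move; the robot and the scene stay as the last step left them, time stands still between calls to the robot, and variables do not carry over. Pictures are saved under pics/ and viewed, at most 10 in all, crops included, and the job is handed in when it is done.

Besides the shell and the picture viewer there is one more tool, called after "Request:" in YAML: its name, and indented under it one key for each argument. drive_tool: Moves the arm, as the interface text tells. Its arguments: {"type":"object","properties":{"moves":{"type":"array"},"jaw":{"type":"number"},"force":{"type":"number"}},"required":["moves"]}

```bash
mkdir -p pics; python3 - <<'E'
from rig import arm, optics
import cv2
s=arm.observe(); print({k:s[k] for k in("time_s","position","orientation","contact_force","grip_width")})
for n in("side","top","wrist"):
    cv2.imwrite(f"pics/{n}0.png",optics.capture(n)[:,:,::-1]); print(n,optics.get_calibration(n))
E
```

```text
{'time_s': 0.0, 'position': array([0.1408603 , 0.60820527, 0.24655121]), 'orientation': array([[-9.74160974e-01,  2.25853153e-01, -8.66343939e-04],
       [ 2.25854487e-01,  9.74158925e-01, -2.03439016e-03],
       [ 3.84483250e-04, -2.17749116e-03, -9.99997555e-01]]), 'contact_force': array([-0.05154896, -0.71653675, -0.73971341]), 'grip_width': 0.08724832625910472}
side {'vfov': 52.439737150544694, 'cx': 279.9026038529902, 'cy': 200.82920082761672, 'origin': array([ 0.05975946, -0.56485398,  0.73040732]), 'rotation': array([[ 0.78491212, -0.39840721,  0.47453626],
       [-0.61931914, -0.5278109 ,  0.5812568 ],
       [ 0.01888851, -0.75012489, -0.66102638]])}
top {'vfov': 49.05349440921165, 'cx': 281.2032997385649, 'cy': 205.08333287315233, 'origin': array([0.42627201, 0.02035133, 1.0272093 ]), 'rotation': array([[-0.02940386, -0.9942656 ,  0.10281698],
       [-0.99956547,  0.02903496, -0.00508307],
       [ 0.00206863, -0.10292177, -0.9946873 ]])}
wrist {'vfov': 65.78037106306503, 'cx': 286.67823196751846, 'cy': 207.17565693429466, 'hand_eye': array([[-2.00635957e-04, -9.64001209e-01, -2.65897780e-01,
         7.23931416e-02],
       [ 9.99999894e-01, -3.03370395e-04,  3.45296195e-04,
        -1.55290123e-03],
       [-4.13531464e-04, -2.65897683e-01,  9.64001168e-01,
        -1.37982950e-01],
       [ 0.00000000e+00,  0.00000000e+00,  0.00000000e+00,
         1.00000000e+00]])}
```

View pics/top0.png

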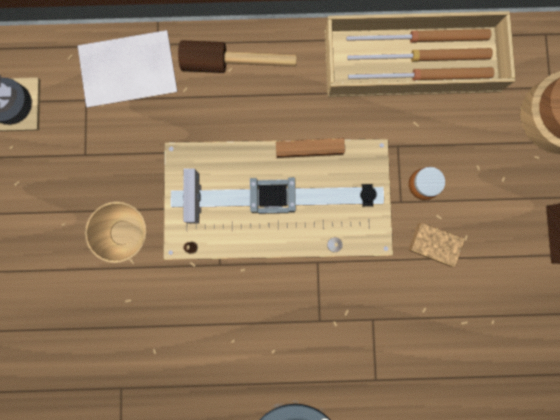

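View pics/side0.png

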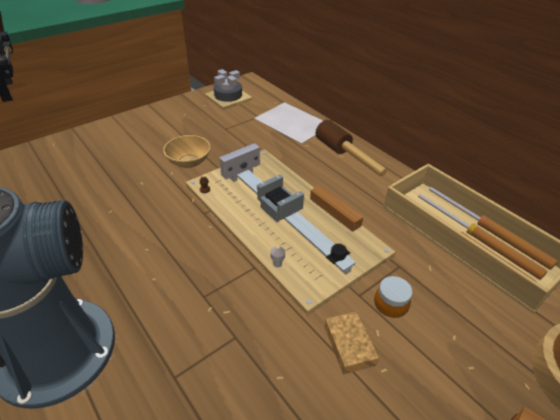

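The top view shows the rail running across the image. The tall stop is at left (191,195), toward world +y, the carriage with its black pad is at (273,196), and the buffer is at right (368,195). The finial is at (190,247), the lathe centre at (334,244) and the blank at (310,148). In the side view all of these sit in the same arrangement.

```bash
cat > h.py <<'E'
import numpy as np, cv2
from rig import arm, optics
H,W=420,560
def cam(n):
    c=optics.get_calibration(n); return H/2/np.tan(np.radians(c["vfov"]/2)),c
def ray(n,p):
    f,c=cam(n); d=c["rotation"]@np.array([(p[0]-c["cx"])/f,(p[1]-c["cy"])/f,1]); return c["origin"],d
def onplane(n,p,z):
    o,d=ray(n,p); return o+d*(z-o[2])/d[2]
def proj(n,X):
    f,c=cam(n); q=c["rotation"].T@(np.array(X)-c["origin"]); return np.array([c["cx"]+f*q[0]/q[2],c["cy"]+f*q[1]/q[2]])
E
python3 - <<'E'
from h import *
im=cv2.imread("pics/top0.png"); hsv=cv2.cvtColor(im,cv2.COLOR_BGR2HSV)
def blobs(m,z,name,box,amin=40):
    x0,y0,x1,y1=box; k=np.zeros_like(m); k[y0:y1,x0:x1]=m[y0:y1,x0:x1]
    for c in cv2.findContours(k,cv2.RETR_EXTERNAL,cv2.CHAIN_APPROX_NONE)[0]:
        if cv2.contourArea(c)<amin: continue
        r=cv2.minAreaRect(c); P=[onplane("top",p,z) for p in cv2.boxPoints(r)]
        print(name,np.round(r[0],1),"ctr",np.round(onplane("top",r[0],z),4),"sides",np.round([np.linalg.norm(P[0]-P[1]),np.linalg.norm(P[1]-P[2])],4), "dir",np.round(P[1]-P[0],4))
dark=(hsv[...,2]<50).astype(np.uint8)
blobs(dark,.068,"pad",(250,175,300,215)); blobs(dark,.053,"buffer",(350,180,390,210))
rail=((hsv[...,1]<60)&(hsv[...,2]>170)).astype(np.uint8)
blobs(rail,.042,"rail",(165,180,390,215))
grey=((hsv[...,1]<75)&(hsv[...,2]<200)&(hsv[...,2]>60)).astype(np.uint8)
blobs(grey,.1,"stop",(175,160,203,230)); blobs(grey,.09,"ears",(245,175,300,220))
for p in[(165,143),(388,140),(391,255),(166,260)]: print(onplane("top",p,.018).round(4))
crop=cv2.resize(im[130:270,155:400],None,fx=3.2,fy=3.2,interpolation=cv2.INTER_CUBIC); cv2.imwrite("pics/topcrop.png",crop)
E
```

```text
pad [272.  195.5] ctr [0.5462 0.0342 0.068 ] sides [0.0547 0.0402] dir [-0.0016 -0.0547  0.    ]
buffer [367.5 194.5] ctr [ 0.5443 -0.1694  0.053 ] sides [0.0278 0.0409] dir [-0.0008 -0.0278  0.    ]
rail [379. 195.] ctr [ 0.5438 -0.1963  0.042 ] sides [0.0216 0.0392] dir [-0.0006 -0.0216  0.    ]
rail [328.  195.7] ctr [ 0.5455 -0.0862  0.042 ] sides [0.1433 0.0402] dir [-0.0017 -0.1433  0.    ]
rail [225.  193.5] ctr [0.5568 0.1358 0.042 ] sides [0.0587 0.1082] dir [ 0.0587 -0.0007  0.    ]
rail [181.5 197. ] ctr [0.5519 0.2296 0.042 ] sides [0.0497 0.0738] dir [-0.0014 -0.0497  0.    ]
stop [189.9 198. ] ctr [0.542  0.2002 0.1   ] sides [0.1272 0.0549] dir [ 0.1254 -0.0216  0.    ]
ears [272.5 195. ] ctr [0.5445 0.0328 0.09  ] sides [0.1092 0.0786] dir [-0.0032 -0.1092  0.    ]
[0.6776 0.2706 0.018 ]
[ 0.67   -0.2281  0.018 ]
[ 0.4142 -0.221   0.018 ]
[0.4178 0.2694 0.018 ]
```

View pics/topcrop.png

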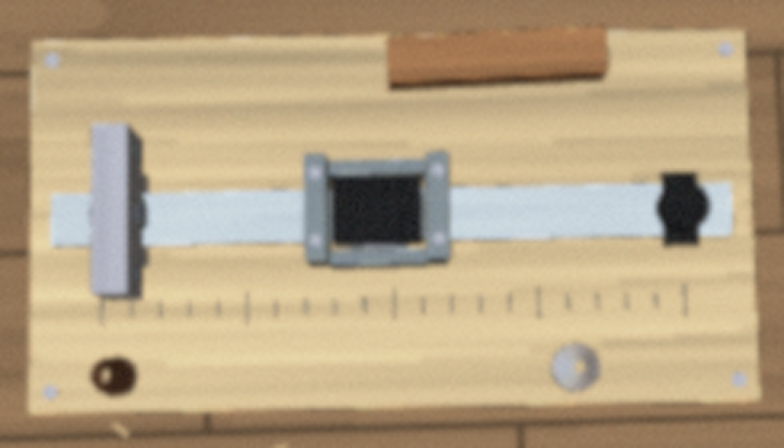

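The crop shows the stop's top face spanning crop x 91–129 and y 125–297. The ears span x 304–328 and 425–449, the pad is centred at (376,210), and the rail ends are at (51,219) and (732,209).

```bash
python3 - <<'E'
from h import *
T=lambda u,v,z: onplane("top",(155+(u+.5)/3.2-.5,130+(v+.5)/3.2-.5),z)
a,b=T(51,219,.042),T(732,209,.042); d=a-b; print("rail ends",a.round(4),b.round(4),"len",np.linalg.norm(d),"mid",((a+b)/2).round(4),"ang",np.arctan2(-d[0],d[1]))
c=[T(*p,.1) for p in[(92,125),(130,125),(128,297),(90,297)]]; print("stop",np.mean(c,0).round(4),np.linalg.norm(c[0]-c[3]),np.linalg.norm(c[0]-c[1]))
c=[T(*p,.09) for p in[(306,153),(448,151),(449,263),(304,265)]]; print("ears",np.mean(c,0).round(4),np.linalg.norm(c[0]-c[3]),np.linalg.norm(c[0]-c[1]))
print("inner ears",T(328,210,.09),T(425,210,.09)); print("pad",T(376,210,.068))
c=[T(*p,.018) for p in[(32,40),(745,30),(760,398),(27,413)]]; print("board",np.mean(c,0).round(4)); e=c[0]+c[3]-c[1]-c[2];print("ang",np.arctan2(-e[0],e[1]),np.linalg.norm(e)/2)
# cross-check in the side view
print("proj side",proj("side",(.546,.034,.068)),proj("side",(.551,.2,.1)))
E
python3 - <<'E'
import cv2
im=cv2.imread("pics/side0.png"); cv2.imwrite("pics/sidecrop.png",cv2.resize(im[130:290,180:400],None,fx=3.5,fy=3.5,interpolation=cv2.INTER_CUBIC))
E
```

```text
rail ends [0.5502 0.2531 0.042 ] [ 0.5436 -0.2058  0.042 ] len 0.45890680796679895 mid [0.5469 0.0236 0.042 ] ang -0.014364749005115435
stop [0.5473 0.202  0.1   ] 0.1098763904073711 0.024229774537444165
ears [0.5453 0.033  0.09  ] 0.07236046387078994 0.09142104097282817
inner ears [0.54479587 0.0642804  0.09      ] [0.54298334 0.00211723 0.09      ]
pad [0.54666018 0.03383053 0.068     ]
board [0.5472 0.0241 0.018 ]
ang -0.011836609338256185 0.4988720502290628
proj side [279.1738844  195.41256463] [240.93443467 151.53127312]
```

View pics/sidecrop.png

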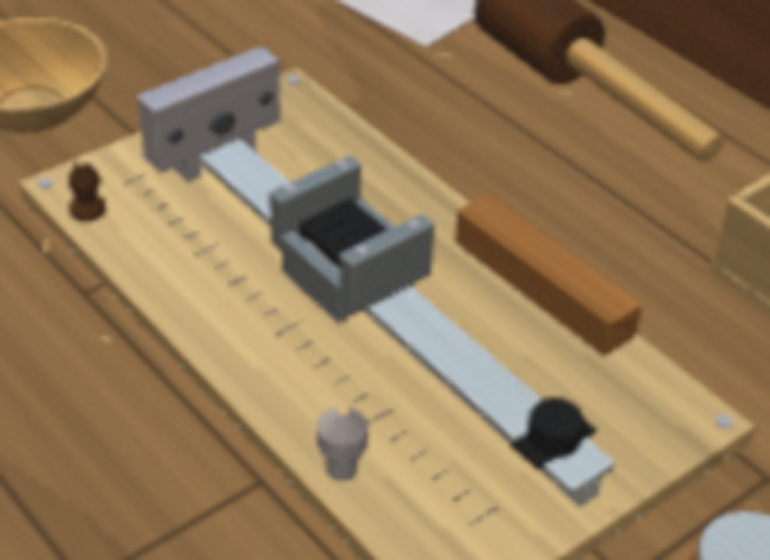

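The sizes check out: stop 110 x 24 mm, ears 72 x 91 mm, rail 459 mm. The carriage is at about (0.546, 0.0335) and the stop at (0.548, 0.202), so the travel is about 104 mm in +y. I'll move above the pad with the fingers closed, closing line along the rail, to TCP (0.547, 0.045).

Request:
drive_tool:
  moves:
    - [[0.51, -0.7, 0], [0, 0, 0.107]]
    - [[0.51, -0.7, 0], [0, 0, 0.107]]
    - [[0.51, -0.7, 0], [0, 0, 0.107]]
    - [[0.51, -0.7, 0], [0, 0, 0.107]]
    - [[0.51, -0.7, 0], [0, 0, 0.107]]
    - [[0.51, -0.7, 0], [0, 0, 0.107]]
    - [[0.51, -0.7, 0], [0, 0, 0.107]]
    - [[0.51, -0.7, 0], [0, 0, 0.107]]
    - [[0.51, -0.7, 0], [0, 0, 0.107]]
    - [[0.51, -0.7, 0], [0, 0, 0.107]]
    - [[0.51, -0.7, 0], [0, 0, 0.107]]
    - [[0.51, -0.7, 0], [0, 0, 0.107]]
    - [[0.51, -0.7, 0], [0, 0, 0.107]]
    - [[0.51, -0.7, 0], [0, 0, 0.107]]
    - [[0.51, -0.7, 0], [0, 0, 0.107]]
    - [[0.51, -0.7, 0], [0, 0, 0.107]]
    - [[0.51, -0.7, 0], [0, 0, 0.107]]
    - [[0.51, -0.7, 0], [0, 0, 0.107]]
    - [[0.51, -0.7, 0], [0, 0, 0.107]]
    - [[0, 0, 0], [0, 0, 0.107]]
  jaw: 1
  force: 10

```text
time_s: 1.82
position: [0.5336, 0.0718, 0.2478]
orientation: [[-1.0, 0.018, 0.006], [0.018, 1.0, -0.003], [-0.006, -0.003, -1.0]]
contact_force: [0.5, 0.7, 0.6]
grip_width: 0.0004
finger_force: 0.0
```

Request:
drive_tool:
  moves:
    - [[0.16, -0.33, 0], [0, 0, 0]]
    - [[0.16, -0.33, 0], [0, 0, 0]]
    - [[0, 0, -0.7], [0, 0, 0]]
    - [[0, 0, -0.7], [0, 0, 0]]
    - [[0, 0, -0.7], [0, 0, 0]]
    - [[0, 0, -0.7], [0, 0, 0]]
    - [[0, 0, 0], [0, 0, 0]]
    - [[0, 0, 0], [0, 0, 0]]
    - [[0, 0, 0], [0, 0, 0]]

```text
time_s: 2.57
position: [0.5423, 0.0505, 0.1366]
orientation: [[-1.0, 0.013, 0.002], [0.013, 1.0, -0.0], [-0.002, -0.0, -1.0]]
contact_force: [0.4, 0.7, -1.2]
grip_width: 0.0003
finger_force: 0.0
```

```bash
python3 - <<'E'
from h import *
s=arm.observe(); print(s["time_s"],s["position"].round(4),s["contact_force"].round(2))
a=optics.capture("side")[:,:,::-1]; b=optics.capture("wrist")[:,:,::-1]
a=cv2.resize(a[110:260,200:350],(560,560),interpolation=cv2.INTER_CUBIC)[:420]
cv2.imwrite("pics/chk.png",cv2.resize(np.hstack([a,b]),(800,300)))
E
```

```text
2.5667 [0.5423 0.0505 0.1366] [ 0.39  0.74 -1.16]
```

View pics/chk.png

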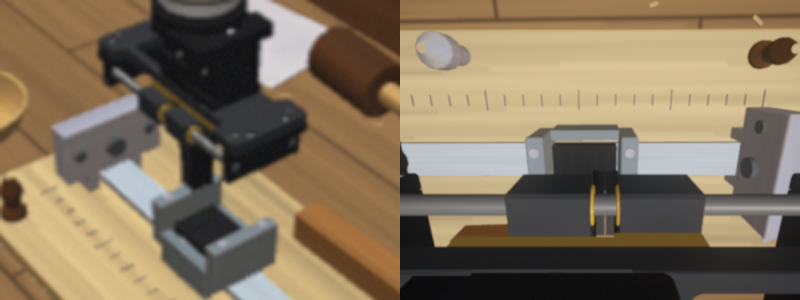

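The fingers hang above the pocket and are offset toward the stop-side ear, as intended. The wrist view puts the carriage at y ≈ 0.030–0.033, which agrees with the top view. I'll centre x, back off slightly from the ear and come down to just above the pad.

Request:
drive_tool:
  moves:
    - [[0.11, -0.19, 0], [0, 0, 0]]
    - [[0, 0, 0], [0, 0, 0]]
    - [[0, 0, -0.3], [0, 0, 0]]
    - [[0, 0, -0.3], [0, 0, 0]]
    - [[0, 0, -0.3], [0, 0, 0]]
    - [[0, 0, 0], [0, 0, 0]]
    - [[0, 0, 0], [0, 0, 0]]
    - [[0, 0, 0], [0, 0, 0]]

```text
time_s: 3.33
position: [0.5466, 0.0426, 0.1003]
orientation: [[-1.0, 0.014, 0.001], [0.014, 1.0, -0.0], [-0.001, -0.0, -1.0]]
contact_force: [0.2, -0.2, 0.3]
grip_width: 0.0007
finger_force: 0.0
```

Press down slowly: tip from 75 mm to about 63 mm.

Request:
drive_tool:
  moves:
    - [[0, 0, -0.08], [0, 0, 0]]
    - [[0, 0, -0.08], [0, 0, 0]]
    - [[0, 0, -0.06], [0, 0, 0]]
    - [[0, 0, -0.06], [0, 0, 0]]
    - [[0, 0, -0.03], [0, 0, 0]]
    - [[0, 0, 0], [0, 0, 0]]
    - [[0, 0, 0], [0, 0, 0]]

```text
time_s: 3.92
position: [0.5467, 0.0427, 0.0882]
orientation: [[-1.0, 0.014, 0.002], [0.014, 1.0, -0.0], [-0.002, -0.0, -1.0]]
contact_force: [-0.7, -0.2, 7.6]
grip_width: 0.0004
finger_force: 3.8
```

Request:
drive_tool:
  moves:
    - [[0, 0, -0.03], [0, 0, 0]]
    - [[0, 0, -0.03], [0, 0, 0]]
    - [[0, 0, 0], [0, 0, 0]]
    - [[0, 0, 0], [0, 0, 0]]
    - [[0, 0, 0], [0, 0, 0]]

```text
time_s: 4.33
position: [0.5467, 0.0428, 0.0863]
orientation: [[-1.0, 0.014, 0.002], [0.014, 1.0, -0.0], [-0.002, -0.0, -1.0]]
contact_force: [-0.9, -0.6, 10.3]
grip_width: 0.0003
finger_force: 5.0
```

The pad is about 6.7 mm down at 10 N. Now I'll push toward the stop along +y.

Request:
drive_tool:
  moves:
    - [[0, 0.05, 0], [0, 0, 0]]
    - [[0, 0.08, 0], [0, 0, 0]]
    - [[0, 0.1, 0], [0, 0, 0]]
    - [[0, 0.1, 0], [0, 0, 0]]
    - [[0, 0.1, 0], [0, 0, 0]]
    - [[0.01, 0.1, 0], [0, 0, 0]]
    - [[0, 0, 0], [0, 0, 0]]
    - [[0, 0, 0], [0, 0, 0]]

```text
time_s: 5.0
position: [0.547, 0.0645, 0.0863]
orientation: [[-1.0, 0.014, 0.002], [0.014, 1.0, 0.0], [-0.002, 0.0, -1.0]]
contact_force: [-1.8, 0.9, 10.9]
grip_width: 0.0005
finger_force: 5.1
```

```bash
python3 - <<'E'
from h import *
s=arm.observe(); print(s["position"].round(4),s["contact_force"].round(2))
a=optics.capture("side")[:,:,::-1]; b=optics.capture("wrist")[:,:,::-1]
a=cv2.resize(a[110:260,200:350],(560,560),interpolation=cv2.INTER_CUBIC)[:420]
cv2.imwrite("pics/chk2.png",cv2.resize(np.hstack([a,b]),(800,300)))
E
```

```text
[0.547  0.0645 0.0863] [-1.75  0.94 10.95]
```

View pics/chk2.png

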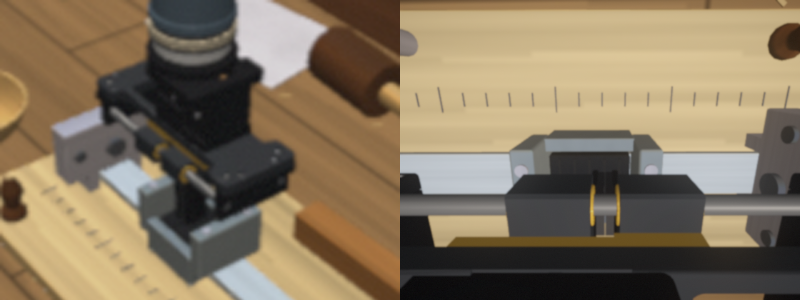

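The carriage has moved with the fingers, with the pad held down. About 83 mm remain.

Request:
drive_tool:
  moves:
    - [[0, 0.06, 0], [0, 0, 0]]
    - [[0, 0.1, 0], [0, 0, 0]]
    - [[0, 0.12, 0], [0, 0, 0]]
    - [[0, 0.12, 0], [0, 0, 0]]
    - [[0.01, 0.12, 0], [0, 0, 0]]
    - [[0, 0.12, 0], [0, 0, 0]]
    - [[0, 0.12, 0], [0, 0, 0]]
    - [[0, 0.12, 0], [0, 0, 0]]
    - [[0.01, 0.12, 0], [0, 0, 0]]
    - [[0, 0.12, 0], [0, 0, 0]]
    - [[0, 0.12, 0], [0, 0, 0]]
    - [[0, 0.12, 0], [0, 0, 0]]
    - [[0, 0.12, 0], [0, 0, 0]]
    - [[0, 0.12, 0], [0, 0, 0]]
    - [[0, 0.12, 0], [0, 0, 0]]
    - [[0, 0.1, 0], [0, 0, 0]]
    - [[0, 0.05, 0], [0, 0, 0]]
    - [[0, 0, 0], [0, 0, 0]]
    - [[0, 0, 0], [0, 0, 0]]

```text
time_s: 6.68
position: [0.5478, 0.1394, 0.0863]
orientation: [[-1.0, 0.014, 0.002], [0.014, 1.0, 0.001], [-0.002, 0.001, -1.0]]
contact_force: [-1.8, 1.4, 8.9]
grip_width: 0.0005
finger_force: 4.8
```

Carriage at about y = 0.130. I'll continue slowly until the force shows contact.

Request:
drive_tool:
  moves:
    - [[0, 0.04, 0], [0, 0, 0]]
    - [[0, 0.05, 0], [0, 0, 0]]
    - [[0, 0.05, 0], [0, 0, 0]]
    - [[0, 0.05, 0], [0, 0, 0]]
    - [[0, 0.05, 0], [0, 0, 0]]
    - [[0, 0.05, 0], [0, 0, 0]]
    - [[0, 0, 0], [0, 0, 0]]
    - [[0, 0, 0], [0, 0, 0]]

```text
time_s: 7.35
position: [0.548, 0.1496, 0.0863]
orientation: [[-1.0, 0.013, 0.002], [0.013, 1.0, -0.002], [-0.002, -0.002, -1.0]]
contact_force: [-1.1, -3.5, 10.0]
grip_width: 0.0004
finger_force: 4.8
```

Request:
drive_tool:
  moves:
    - [[0, 0.04, 0], [0, 0, 0]]
    - [[0, 0.04, 0], [0, 0, 0]]
    - [[0, 0.04, 0], [0, 0, 0]]
    - [[0, 0.04, 0], [0, 0, 0]]
    - [[0, 0, 0], [0, 0, 0]]
    - [[0, 0, 0], [0, 0, 0]]

```text
time_s: 7.85
position: [0.5483, 0.1557, 0.0862]
orientation: [[-1.0, 0.013, 0.003], [0.013, 1.0, -0.002], [-0.003, -0.002, -1.0]]
contact_force: [0.2, -4.9, 8.2]
grip_width: 0.0002
finger_force: 4.5
```

```bash
python3 - <<'E'
from h import *
s=arm.observe(); print(s["position"].round(4),s["contact_force"].round(2))
a=optics.capture("side")[:,:,::-1]; b=optics.capture("top")[:,:,::-1]
a=cv2.resize(a[110:260,200:350],(560,560),interpolation=cv2.INTER_CUBIC)[:420]
b=cv2.resize(b[150:240,165:285],(560,420),interpolation=cv2.INTER_CUBIC)
cv2.imwrite("pics/chk3.png",cv2.resize(np.hstack([a,b]),(800,300)))
E
```

```text
[0.5483 0.1557 0.0862] [ 0.23 -4.86  8.19]
```

View pics/chk3.png

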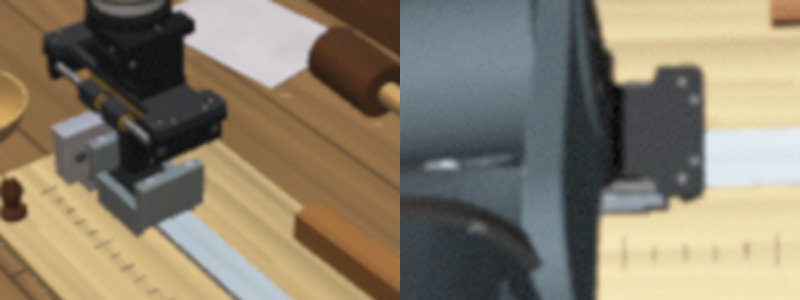

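The carriage is now right in front of the stop (side crop near (100,155)). The steady −5 N suggests the fingers are sliding on the pad toward the ear, so I'll push on until the ear takes the load.

Request:
drive_tool:
  moves:
    - [[0, 0.03, 0], [0, 0, 0]]
    - [[0, 0.03, 0], [0, 0, 0]]
    - [[0, 0.03, 0], [0, 0, 0]]
    - [[0, 0, 0], [0, 0, 0]]
    - [[0, 0, 0], [0, 0, 0]]

```text
time_s: 8.37
position: [0.5484, 0.1583, 0.0862]
orientation: [[-1.0, 0.012, 0.003], [0.012, 1.0, -0.004], [-0.003, -0.004, -1.0]]
contact_force: [-0.3, -7.6, 9.1]
grip_width: 0.0005
finger_force: 6.9
```

Request:
drive_tool:
  moves:
    - [[0, 0.04, 0], [0, 0, 0]]
    - [[0, 0.04, 0], [0, 0, 0]]
    - [[0, 0, 0], [0, 0, 0]]
    - [[0, 0, 0], [0, 0, 0]]
    - [[0, 0, 0], [0, 0, 0]]

```text
time_s: 8.78
position: [0.5484, 0.1586, 0.0862]
orientation: [[-1.0, 0.01, 0.002], [0.01, 1.0, -0.008], [-0.002, -0.008, -1.0]]
contact_force: [-0.2, -18.1, 9.7]
grip_width: 0.0003
finger_force: 12.1
```

There is 18 N of resistance and no further movement, so the carriage is against the stop with the pad down. I'll ease the push slightly and lift straight up.

Request:
drive_tool:
  moves:
    - [[0, -0.03, 0], [0, 0, 0]]
    - [[0, 0, 0], [0, 0, 0]]
    - [[0, 0, 0.06], [0, 0, 0]]
    - [[0, 0, 0.06], [0, 0, 0]]
    - [[0, 0, 0.06], [0, 0, 0]]
    - [[0, 0, 0.06], [0, 0, 0]]
    - [[0, 0, 0.06], [0, 0, 0]]
    - [[0, 0, 0], [0, 0, 0]]
    - [[0, -0.12, 0.1], [0, 0, 0]]
    - [[0, 0, 0.4], [0, 0, 0]]
    - [[0, 0, 0.7], [0, 0, 0]]
    - [[0, 0, 0.8], [0, 0, 0]]
    - [[0, 0, 0.8], [0, 0, 0]]
    - [[0, 0, 0.8], [0, 0, 0]]
    - [[0, -0.8, 0], [0, 0, 0]]
    - [[0, -0.8, 0], [0, 0, 0]]
    - [[0, -0.8, 0], [0, 0, 0]]
    - [[0, -0.8, 0], [0, 0, 0]]
    - [[0, 0, 0], [0, 0, 0]]
    - [[0, 0, 0], [0, 0, 0]]

```text
time_s: 10.45
position: [0.5471, 0.0283, 0.2409]
orientation: [[-1.0, 0.017, 0.0], [0.017, 1.0, 0.001], [-0.0, 0.001, -1.0]]
contact_force: [0.2, 0.5, 0.5]
grip_width: 0.0005
finger_force: 0.0
```

```bash
python3 - <<'E'
from h import *
s=arm.observe(); print(s["time_s"],s["position"].round(4),s["contact_force"].round(2))
a=optics.capture("side")[:,:,::-1]; b=optics.capture("wrist")[:,:,::-1]
a=cv2.resize(a[110:260,180:330],(560,560),interpolation=cv2.INTER_CUBIC)[:420]
cv2.imwrite("pics/chk4.png",cv2.resize(np.hstack([a,b]),(800,300)))
E
```

```text
10.45 [0.5471 0.0283 0.2409] [0.23 0.47 0.46]
```

View pics/chk4.png

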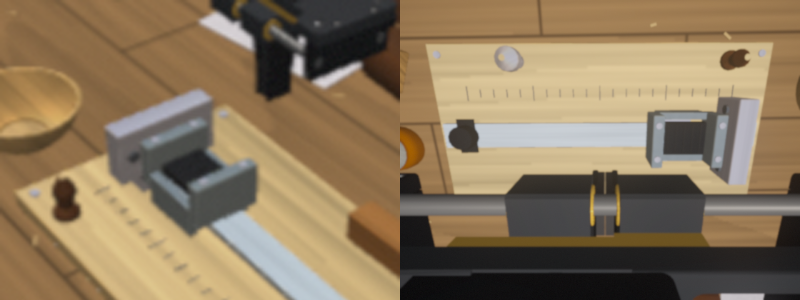

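The carriage stands against the stop with the pad up, the hand is clear, and the loose things have not moved. Handing in.

```bash
python3 -c "
from rig import arm
print(arm.close_job())"
```

```text
the job is handed in; nothing more can be done
None
```

I pushed the carriage against the tall steel stop with its pad held down, released the pad so it locked there, withdrew the hand and handed the job in at about 10.5 s; the hand-in gave no verdict.

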